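# Wind the lavadero drain gate shut

### The job

Take the loose crank, fit it fully down onto the square end of the drain gate's screw, and wind it clockwise, nearly two turns, until the gate is fully shut and you feel the screw come to its stop. Be gentle: never press or force the crank hard, do not push the gate by hand and do not disturb the other things. Leave the crank seated on the screw and let go.

Things in the scene. Friction and masses are not known exactly. Their poses are not given: they have to be found in the camera images.
- crank: Loose plain steel crank, 0.4 kg, lying flat on the cement. Origin: centre of the hub's underside; z up, x from hub along the arm to the handle. Hub: block 34 x 34 mm, 38 mm tall, sides parallel to x and y, with a blind square socket in its underside, 21.2 x 21.2 mm, 21 mm deep, mouth chamfered 1 mm. Arm: flat bar 18 mm wide, 10 mm thick, underside level with the hub's.
- drain: The drain gate unit, fixed: cement gutter 160 x 150 mm running along its x, two cement cheeks 60 mm high, steel frame across it with a bridge (34 x 141 mm) whose top is 130 mm above the cement rim. Origin: centre of its underside on the rim, z up. The screw stands upright on its z axis.
- shaft_base (a point): Point on the screw's axis on top of its round collar (38 mm diameter), 138 mm above the drain's origin. From here the square steel end, 20 x 20 mm, rises 18 mm, edges rounded 1.5 mm. The axes turn with the screw: z up, x and y square to the faces. A fitted crank, in any of four ways round, rests its underside on the collar, its origin at this point.
- sill (a point): Fixed point on the gutter floor under the middle of the gate, z up.
- gate_foot (a point): Middle of the lower edge of the steel gate plate (98 mm wide, 6 mm thick). Its height above sill is the opening: 26 to 30 mm at the start, 0 fully shut. The screw turns clockwise from above to lower it, 15 mm a turn; it stays where it is left, takes about 0.12 N m to turn and has a hard stop when the gate is fully down, 1.7 to 2 turns from the start.
- brush: Wooden scrub brush, 160 mm long, 46 mm wide, 32 mm tall, bristles down, origin under the middle of its head, handle towards its -x. Leave alone.
- jar: Small glass jar, 52 mm diameter, 62 mm tall, origin under its centre. Leave alone.
- cap: Spray bottle cap, 30 mm diameter, 34 mm tall, origin under its centre. Leave alone.
- dish: Stainless steel soap dish 95 x 130 x 24 mm with a bar of soap, origin under its centre. Leave alone.
- jicara: White plastic dipping bowl, 140 mm diameter, 65 mm tall, origin under its centre. Leave alone.
- handle_mid (a point): Middle of the crank's handle, on its axis: 70 mm along the crank's x and 38 mm above its underside. The handle is an upright wooden grip 24 mm in diameter, from 11 to 65 mm above the underside (steel pin head to 69 mm); it spins freely about its own axis, so it can be held while the crank goes round.
Not all that is in view belongs to the job. What is shaped like the crank but orange is not meant.

How it is judged:
By the outcome, as a careful person would: the job done as asked, in the order asked, and still so for the second after the job is handed in, with the robot touching nothing.
It also fails if it takes over 72 s, if anything falls off the work surface, if the arm or the gripper's body presses on something with over 40 N, if the wrist force passes 120 N, or if a joint passes its speed limit or range.

### The arm

A 6-joint arm with a two-finger parallel gripper is mounted at the origin on the work surface. World frame = base frame: x ahead of the robot, y to its left, z up, the work surface at z = 0. Lengths are in m, angles in rad, forces in N, time in s.
With the tool pointing down it reaches from about 0.25 to 0.725 m from the base axis. Payload 4 kg.
Tool frame: the origin (TCP) lies midway between the tips of the shut fingers; the grasp point (between the pads) lies 19 mm behind it; z points along the fingers, x is the direction in which the jaws open and shut, and the axes are right-handed (so a half turn about z gives the same grasp; the last joint's range is limited). The gripper opens to 85 mm and grips with 20 to 120 N. Pads are 22 mm wide; open, the fingers measure 114 mm over their backs; the gripper's body (76 mm by 85 mm) begins 54 mm behind the grasp point. The pads swing forward as they close: fully open they stand 13 mm farther back than shut.
Start: joints at [1.204, 0.241, 0.005, 1.335, 0, 1.571], TCP at [0.179, 0.467, 0.231] pointing down, gripper open.
Joint ranges: [-2.72, 2.72], [-1.05, 1.87], [-1.09, 1.28], [-1.99, 2.15], [-1.42, 1.44], [-3.14, 3.14]. Speed limits (rad/s): [2.79, 2.79, 3.14, 3.14, 3.14, 3.14].

### API

Orientations are given as a unit quaternion [x, y, z, w].
In Python, from workcell import bot, vision, ticket gives the robot as it stands.
- The arm moves only by the tool play_rows, never from a script. Its argument "deltas" is one flat list of numbers, 5 for each row, row after row: the opening, from 0 (shut) to 1 (fully open), then the shift along the tool's x, y, z in units of 60 mm (1.0 is 60 mm), then the turn about the tool's z in degrees. A call has 1 to 12 rows; each row shifts and turns the pose as measured when the row begins, along the tool's axes as they then stand; what a row does not reach is not made up. A row lasts 1/8 s, in which the tool goes at most 62.5 mm and 10.7 degrees, less where a joint would pass 70% of its speed; a pose out of reach is approached as far as the arm can. A call is refused whole if a number of a shift passes 1 or a number of a turn 10.7, either way. A call with a gripper value outside its range is refused whole. The fingers move at their own pace and stop on an object; the grip force is fixed at half the most. Time passes only in rows, so rows that do not move let the fingers close. It gives the time, the measured TCP pose, the force and the opening at its end, in the units of the state.
- bot.get_obs(): the state, without advancing time (a new reading comes with each control period).
- vision.camera(name): name is "side" or "top" or "wrist"; returns a dict with "color" (400x640x3 uint8, blue, green, red), "intrinsics" (3x3 intrinsics, pixels), "rvec" (rotation vector, rad) and "tvec" (3), from world to camera coordinates, as OpenCV has them. Camera axes: x right, y down, z forward; pixel columns grow to the right and rows downward; lengths in m; the calibration is good to about 2 mm. A picture is of the moment at which its call begins. There is no depth.
- ticket.job_done(): hands the job in, once; it reports no verdict.
The state is a dict: "clock": time; "joint_pos": joint angles; "joint_vel": joint speeds; "tau": joint torques, N m; "eef_pos": TCP position; "tool_rot": TCP orientation; "ft_force": force on the tool from outside, world axes, zero at the start; "ft_torque": the same for the moment, N m; "grip_width": finger opening in m.
Only numpy, scipy, OpenCV 4.12 (cv2) and the standard library are available. Lean on these libraries where they do the work, as an engineer would, in place of code of your own. Each camera call takes 0.05 s, during which the arm holds its last target. There are 200 camera calls.

## Working session

There is one attempt and no reset: what is moved stays moved. The work goes in short steps, Python scripts to look and compute and a tool call to move; the robot and the scene stay as the last step left them, time stands still between calls to the robot, and variables do not carry over. Pictures are saved under pics/ and viewed, about 8 in all and at most 12, crops included, and the job is handed in when it is done.

Besides the shell and the picture viewer there is one more tool, called after "Request:" as name(argument=value, ...), one argument or row to a line, values as JSON. play_rows: Moves the arm, as the interface text tells. Its arguments: {"type":"object","properties":{"deltas":{"type":"array"}},"required":["deltas"]}

```bash
mkdir -p pics; cat > h.py <<'E'
import numpy as np, cv2, pickle
from workcell import bot, vision, ticket
def snap(n,f):
    c=vision.camera(n); cv2.imwrite(f'pics/{f}.png',c['color']); pickle.dump(c,open(f'pics/{f}.pkl','wb')); return c
def load(f): return pickle.load(open(f'pics/{f}.pkl','rb'))
def px2w(c,uv,z):
    R=cv2.Rodrigues(np.array(c['rvec'],float))[0]; t=np.array(c['tvec'],float).ravel()
    d=R.T@np.linalg.inv(c['intrinsics'])@np.array([*uv,1.]); o=-R.T@t
    return o+d*(z-o[2])/d[2]
def w2px(c,p):
    return cv2.projectPoints(np.array(p,float).reshape(-1,3),np.array(c['rvec'],float),np.array(c['tvec'],float),np.array(c['intrinsics'],float),None)[0].reshape(-1,2)
E
python3 - <<'E'
from h import *
for n in ['top','side','wrist']:
    c=snap(n,n+'0'); R=cv2.Rodrigues(np.array(c['rvec'],float))[0]; print(n,(-R.T@np.array(c['tvec']).ravel()).round(3),c['intrinsics'][0][0])
o=bot.get_obs(); print({k:np.round(v,3) for k,v in o.items()})
E
```

```text
top [0.412 0.076 1.212] 418.6165134421273
side [-0.057 -0.585  0.677] 407.9180723374621
wrist [0.108 0.494 0.373] 315.4837343302743
{'clock': np.float64(0.15), 'joint_pos': array([ 1.204,  0.241,  0.004,  1.335, -0.   ,  1.571]), 'joint_vel': array([ 0.001, -0.001,  0.002,  0.   , -0.   ,  0.   ]), 'tau': array([-0.0000e+00, -3.7263e+01,  2.5264e+01,  1.2000e-02, -0.0000e+00,
       -0.0000e+00]), 'eef_pos': array([0.179, 0.466, 0.231]), 'tool_rot': array([ 0.824,  0.566, -0.001,  0.   ]), 'ft_force': array([ 0.656, -0.156, -0.797]), 'ft_torque': array([-0.036, -0.03 ,  0.004]), 'grip_width': np.float64(0.085)}
```

View pics/top0.png

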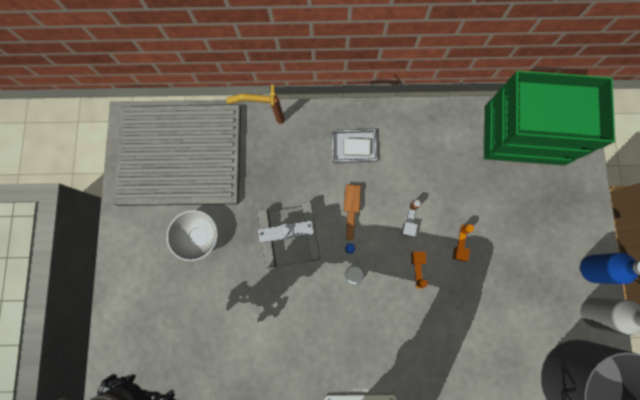

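View pics/side0.png

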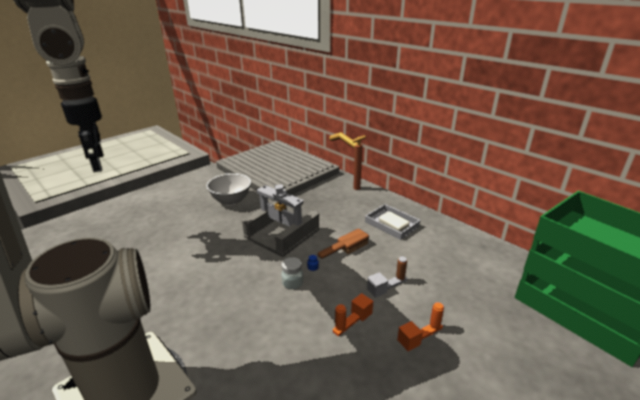

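Top view: the crank candidates are the grey steel one (hub ~(410,228), handle ~(416,204)), the orange one at (420,268) and the orange one at (463,243). Only the grey one fits "plain steel", so I'll confirm it in one crop together with the screw at about (290,230).

```bash
python3 - <<'E'
from h import *
t=load('top0'); s=load('side0')
a=cv2.resize(t['color'][190:245,390:440],(400,440),interpolation=cv2.INTER_CUBIC)
b=cv2.resize(t['color'][200:270,255:325],(400,400),interpolation=cv2.INTER_CUBIC); b=cv2.copyMakeBorder(b,0,40,0,0,0)
cv2.imwrite('pics/c1.png',np.hstack([a,b]))
for uv,z in [((410,229),.038),((416,204),.069),((290,230),.148),((350,249),.034),((420,268),.03)]: print(uv,px2w(t,uv,z).round(3))
for uv,z in [((378,281),.038),((402,260),.069),((279,190),.148)]: print('side',uv,px2w(s,uv,z).round(3))
E
```

```text
(410, 229) [ 0.536 -0.151  0.038]
(416, 204) [ 0.602 -0.165  0.069]
(290, 230) [0.526 0.176 0.148]
(350, 249) [0.483 0.019 0.034]
(420, 268) [ 0.428 -0.175  0.03 ]
side (378, 281) [ 0.53  -0.156  0.038]
side (402, 260) [ 0.598 -0.17   0.069]
side (279, 190) [0.519 0.183 0.148]
```

View pics/c1.png

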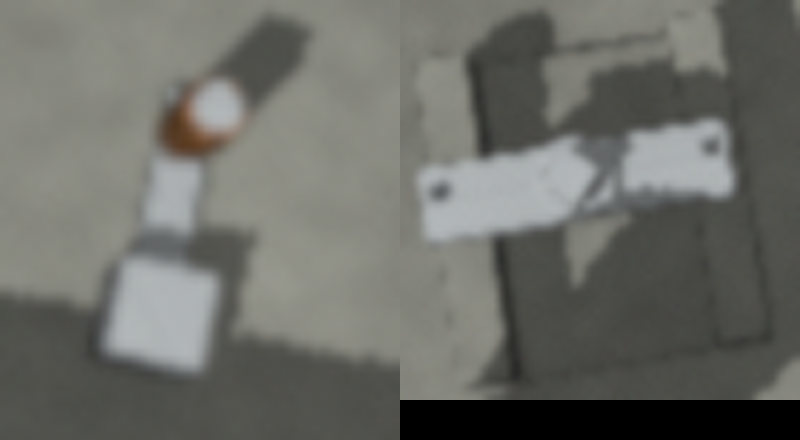

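The crop confirms the grey crank: hub centre at crop (160,313), wooden handle with a steel pin at (217,105), so its arm points about -14° in the world. The screw end sits at about (600,165) on the bridge, too blurred for its angle. I'll plan a hover over the screw with the wrist camera, and stop off there on the way to the crank.

```bash
cat >> h.py <<'E'
from scipy.spatial.transform import Rotation as Ro
def pose():
    o=bot.get_obs(); R=Ro.from_quat(o['tool_rot']).as_matrix(); return np.array(o['eef_pos']),R,np.degrees(np.arctan2(R[1,0],R[0,0]))
def plan(way,yaw=None,op=1,step=.05,dec=2):
    """way: list of world xyz; yaw: world angle of tool x, deg. prints rows"""
    p,_,y=pose(); L=[]; segs=[]
    for w in way:
        w=np.array(w,float); n=max(1,int(np.ceil(np.linalg.norm(w-p)/step))); segs+=[p+(w-p)*k/n for k in range(1,n+1)]; p=w
    p,_,y=pose(); dy=0 if yaw is None else (yaw-y+180)%360-180
    n=len(segs)
    ny=max(n,int(np.ceil(abs(dy)/10))); segs+=[segs[-1]]*(ny-n)
    for q in segs:
        a=np.radians(y); X=np.array([np.cos(a),np.sin(a),0]); Y=np.array([np.sin(a),-np.cos(a),0]); d=(q-p)/.06
        L+=[op,round(float(d@X),dec),round(float(d@Y),dec),round(float(-d[2]),dec),round(-dy/ny,1)]; y+=dy/ny; p=q
    print(ny,'rows',[float(v) for v in L])
def stat():
    o=bot.get_obs(); p,R,y=pose(); print('t',round(float(o['clock']),2),'p',p.round(4),'yaw',round(y,2),'tilt',R[:2,2].round(4),'F',np.round(o['ft_force'],1),'T',np.round(o['ft_torque'],2),'w',round(float(o['grip_width']),4))
E
python3 - <<'E'
from h import *
p,R,y=pose(); c=load('wrist0'); Rc=cv2.Rodrigues(np.array(c['rvec'],float))[0]; o=-Rc.T@np.array(c['tvec'],float).ravel()
print('cam in tool',(R.T@(o-p)).round(4)); print('fwd in tool',(R.T@Rc.T[:,2]).round(3),'camx',(R.T@Rc.T[:,0]).round(3))
print(y, w2px(c,[p,p-[0,0,.1]]).round(1))
# hover: tool yaw 76, screw 45mm behind TCP(-tool y)
a=np.radians(76); Y=np.array([np.sin(a),-np.cos(a),0])
plan([np.array([.524,.179,.26])+.045*Y],76)
E
```

```text
cam in tool [ 0.0003 -0.0761 -0.1426]
fwd in tool [0.    0.297 0.955] camx [ 1.    -0.001 -0.   ]
68.98295520627883 [[315.8 265.6]
 [316.3 206.1]]
10 rows [1.0, -0.23, 0.78, -0.05, -0.7, 1.0, -0.24, 0.78, -0.05, -0.7, 1.0, -0.25, 0.78, -0.05, -0.7, 1.0, -0.26, 0.77, -0.05, -0.7, 1.0, -0.27, 0.77, -0.05, -0.7, 1.0, -0.28, 0.77, -0.05, -0.7, 1.0, -0.29, 0.76, -0.05, -0.7, 1.0, -0.3, 0.76, -0.05, -0.7, 1.0, -0.31, 0.76, -0.05, -0.7, 1.0, -0.32, 0.75, -0.05, -0.7]
```

Request:
play_rows(
  deltas=[1.0, -0.23, 0.78, -0.05, -0.7, 1.0, -0.24, 0.78, -0.05, -0.7, 1.0, -0.25, 0.78, -0.05, -0.7, 1.0, -0.26, 0.77, -0.05, -0.7, 1.0, -0.27, 0.77, -0.05, -0.7, 1.0, -0.28, 0.77, -0.05, -0.7, 1.0, -0.29, 0.76, -0.05, -0.7, 1.0, -0.3, 0.76, -0.05, -0.7, 1.0, -0.31, 0.76, -0.05, -0.7, 1.0, -0.32, 0.75, -0.05, -0.7, 1, 0, 0, 0, 0],
)

```text
clock: 1.52
eef_pos: [0.5792, 0.1598, 0.2563]
tool_rot: [0.785, 0.619, -0.004, -0.0]
ft_force: [-0.4, 0.7, -0.3]
grip_width: 0.0851
```

```bash
python3 - <<'E'
from h import *
stat(); a=np.radians(76); Y=np.array([np.sin(a),-np.cos(a),0])
plan([np.array([.524,.179,.26])+.045*Y],76)
c=snap('wrist','w1'); print(w2px(c,[.524,.179,.156]).round(1))
E
```

```text
t 1.52 p [0.5792 0.1598 0.2563] yaw 76.47 tilt [-0.0062 -0.0047] F [-0.4  0.7 -0.3] T [ 0.04 -0.02 -0.03] w 0.0851
1 rows [1.0, 0.09, -0.22, -0.06, 0.5]
[[324.4 132.7]]
```

View pics/w1.png

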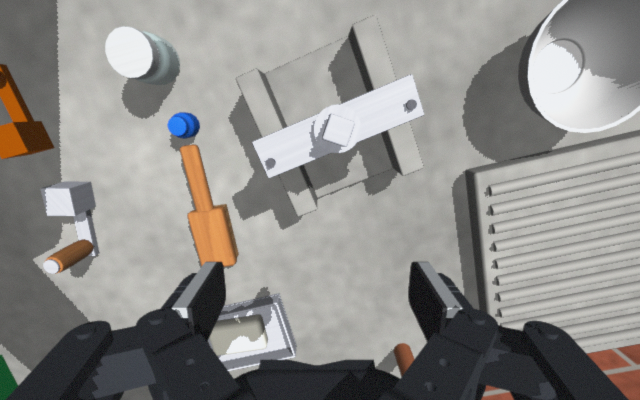

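The wrist view shows the square end at about (339,130) on the bridge, turned relative to it. The crank is at left (hub (69,199), handle (70,256)). I'll enlarge the square end.

```bash
python3 - <<'E'
from h import *
c=load('w1'); im=c['color'][98:162,306:374]
g=cv2.createCLAHE(3,(2,2)).apply(cv2.cvtColor(im,cv2.COLOR_BGR2GRAY))
cv2.imwrite('pics/c2.png',np.hstack([cv2.resize(x,None,fx=5.8,fy=5.8,interpolation=cv2.INTER_CUBIC) for x in (im,cv2.cvtColor(g,8))]))
E
```

```text
(no output)
```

View pics/c2.png

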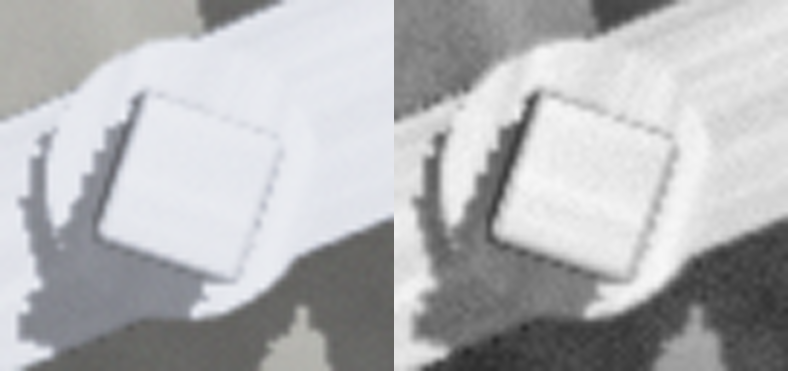

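Crop: the square's top corners are about (144,91), (282,143), (238,280) and (98,236). I'll compute its centre and angle and plan the hover near the crank.

```bash
cat >> h.py <<'E'
def quad(c,uvs,z):
    P=np.array([px2w(c,u,z) for u in uvs]); e=np.roll(P,-1,0)-P; L=np.linalg.norm(e[:,:2],axis=1)
    A=np.degrees(np.arctan2(e[:,1],e[:,0]))%90
    print('centre',P.mean(0).round(4),'sides',L.round(4),'ang',A.round(1)); return P.mean(0)
E
python3 - <<'E'
from h import *
c=load('w1'); k=np.array([[144,91],[282,143],[238,280],[98,236]],float)
quad(c,(k+.5)/5.8-.5+[306,98],.156)
a=np.radians(76); Y=np.array([np.sin(a),-np.cos(a),0])
plan([np.array([.536,-.151,.142])+.045*Y],76)
E
```

```text
centre [0.5245 0.1897 0.156 ] sides [0.0189 0.0182 0.0193 0.0191] ang [56.7 60.  59.4 58.9]
7 rows [1.0, -0.75, 0.18, 0.27, 0.1, 1.0, -0.75, 0.18, 0.27, 0.1, 1.0, -0.75, 0.18, 0.27, 0.1, 1.0, -0.75, 0.19, 0.27, 0.1, 1.0, -0.75, 0.19, 0.27, 0.1, 1.0, -0.75, 0.19, 0.27, 0.1, 1.0, -0.74, 0.19, 0.27, 0.1]
```

Request:
play_rows(
  deltas=[1.0, -0.75, 0.18, 0.27, 0.1, 1.0, -0.75, 0.18, 0.27, 0.1, 1.0, -0.75, 0.18, 0.27, 0.1, 1.0, -0.75, 0.19, 0.27, 0.1, 1.0, -0.75, 0.19, 0.27, 0.1, 1.0, -0.75, 0.19, 0.27, 0.1, 1.0, -0.74, 0.19, 0.27, 0.1, 1, 0, 0, 0, 0],
)

```text
clock: 2.58
eef_pos: [0.5745, -0.1606, 0.1397]
tool_rot: [0.784, 0.621, -0.004, -0.004]
ft_force: [-0.1, -0.3, -0.5]
grip_width: 0.0856
```

```bash
python3 - <<'E'
from h import *
stat()
c=snap('wrist','w2'); u=w2px(c,[.536,-.151,.038])[0]; print(u.round(1))
x,y=int(u[0])-65,max(0,int(u[1])-60); im=c['color'][y:y+120,x:x+130]; print(x,y); cv2.imwrite('pics/c3.png',cv2.resize(im,None,fx=5,fy=5,interpolation=cv2.INTER_CUBIC))
E
```

```text
t 2.58 p [ 0.5745 -0.1606  0.1397] yaw 76.74 tilt [-0.011   0.0003] F [-0.1 -0.3 -0.5] T [ 0.06 -0.01 -0.06] w 0.0856
[316.9 157.8]
251 97
```

View pics/c3.png

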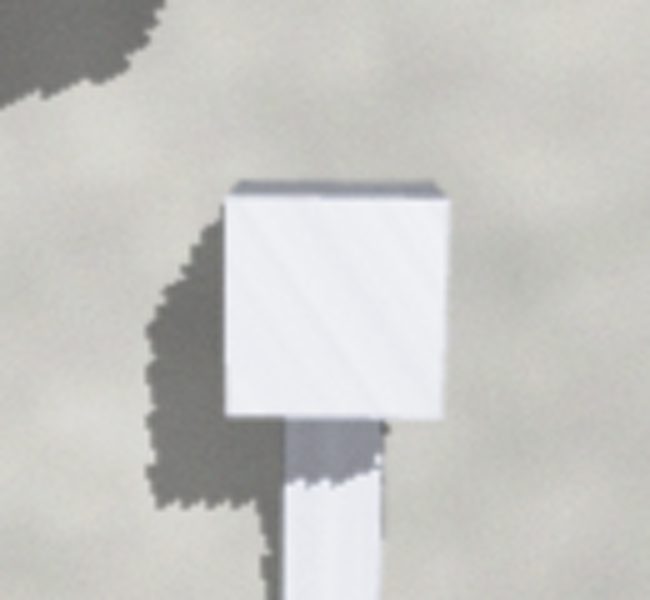

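The hub's top face has corners at about (224,197), (451,200), (443,417) and (226,416), with the arm leading down to the handle.

```bash
python3 - <<'E'
from h import *
c=load('w2'); k=np.array([[224,197],[451,200],[443,417],[226,416]],float)
m=quad(c,(k+.5)/5-.5+[251,97],.038)
plan([[m[0],m[1],.11]],76); 
E
```

```text
centre [ 0.5367 -0.1505  0.038 ] sides [0.0346 0.0337 0.0344 0.034 ] ang [76.1 75.9 76.6 76.2]
1 rows [1.0, -0.01, -0.65, 0.51, 0.9]
```

Request:
play_rows(
  deltas=[1, -0.01, -0.65, 0.3, 0.7, 1, 0, 0, 0.2, 0, 1, 0, 0, 0, 0],
)

```text
clock: 3.0
eef_pos: [0.5357, -0.1449, 0.1114]
tool_rot: [0.785, 0.619, -0.003, -0.004]
ft_force: [-1.2, -0.3, -0.6]
grip_width: 0.085
```

```bash
python3 - <<'E'
from h import *
stat(); plan([[.5367,-.1505,.011]],76.2,step=.035)
E
```

```text
t 3.0 p [ 0.5357 -0.1449  0.1114] yaw 76.53 tilt [-0.009   0.0025] F [-1.2 -0.3 -0.6] T [ 0.01 -0.04 -0.03] w 0.085
3 rows [1.0, -0.03, 0.01, 0.56, 0.1, 1.0, -0.03, 0.01, 0.56, 0.1, 1.0, -0.03, 0.01, 0.56, 0.1]
```

Request:
play_rows(
  deltas=[1.0, -0.05, 0.02, 0.5, 0.1, 1.0, -0.04, 0.01, 0.5, 0.1, 1.0, 0, 0.0, 0.4, 0.1, 1, 0, 0, 0.1, 0, 1, 0, 0, 0, 0],
)

```text
clock: 3.62
eef_pos: [0.5459, -0.1472, 0.0265]
tool_rot: [0.784, 0.621, 0.003, 0.002]
ft_force: [-0.4, 0.4, -0.1]
grip_width: 0.0857
```

```bash
python3 - <<'E'
from h import *
stat(); plan([[.5367,-.1505,.011]],76.2,step=.035)
E
```

```text
t 3.62 p [ 0.5459 -0.1472  0.0265] yaw 76.71 tilt [ 0.007  -0.0005] F [-0.4  0.4 -0.1] T [0.03 0.04 0.04] w 0.0857
1 rows [1.0, -0.09, -0.14, 0.26, 0.5]
```

Request:
play_rows(
  deltas=[1.0, -0.05, -0.14, 0.13, 0.4, 1, 0, 0, 0.13, 0, 1, 0, 0, 0, 0],
)

```text
clock: 4.0
eef_pos: [0.5386, -0.1485, 0.0125]
tool_rot: [0.786, 0.618, 0.004, 0.004]
ft_force: [0.6, -0.7, -0.3]
grip_width: 0.0856
```

```bash
python3 - <<'E'
from h import *
stat(); plan([[.5367,-.1505,.011]],76.2,step=.035,dec=3)
E
```

```text
t 4.0 p [ 0.5386 -0.1485  0.0125] yaw 76.31 tilt [ 0.0115 -0.0017] F [ 0.6 -0.7 -0.3] T [-0.02  0.02  0.01] w 0.0856
1 rows [1.0, -0.04, -0.024, 0.025, 0.1]
```

Good. I'll close on the hub.

Request:
play_rows(
  deltas=[1, -0.03, -0.03, 0.02, 0, 1, 0, 0, 0, 0, 0, 0, 0, 0, 0, 0, 0, 0, 0, 0, 0, 0, 0, 0, 0, 0, 0, 0, 0, 0, 0, 0, 0, 0, 0],
)

```text
clock: 4.88
eef_pos: [0.5371, -0.1506, 0.0122]
tool_rot: [0.786, 0.618, 0.004, 0.005]
ft_force: [0.2, -0.4, 0.5]
grip_width: 0.0328
```

```bash
python3 - <<'E'
from h import *
stat()
E
```

```text
t 4.88 p [ 0.5371 -0.1506  0.0122] yaw 76.28 tilt [ 0.0132 -0.0027] F [ 0.2 -0.4  0.5] T [ 0.02  0.08 -0.  ] w 0.0328
```

Request:
play_rows(
  deltas=[0, 0, 0, -0.3, 0, 0, 0, 0, -0.7, 0, 0, 0, 0, -0.9, 0, 0, 0, 0, -0.9, 0, 0, 0, 0, -0.6, 0, 0, 0, 0, 0, 0],
)

```text
clock: 5.62
eef_pos: [0.5298, -0.1484, 0.2147]
tool_rot: [0.786, 0.618, -0.001, -0.002]
ft_force: [-0.2, -0.8, -4.3]
grip_width: 0.0328
```

```bash
python3 - <<'E'
from h import *
stat(); plan([[.5245,.1897,.21]],58.8,step=.04,op=0)
E
```

```text
t 5.62 p [ 0.5298 -0.1484  0.2147] yaw 76.31 tilt [-0.0036  0.0025] F [-0.2 -0.8 -4.3] T [0.04 0.   0.05] w 0.0328
9 rows [0.0, 0.61, -0.16, 0.01, 1.9, 0.0, 0.6, -0.18, 0.01, 1.9, 0.0, 0.59, -0.2, 0.01, 1.9, 0.0, 0.59, -0.22, 0.01, 1.9, 0.0, 0.58, -0.24, 0.01, 1.9, 0.0, 0.57, -0.26, 0.01, 1.9, 0.0, 0.56, -0.28, 0.01, 1.9, 0.0, 0.55, -0.3, 0.01, 1.9, 0.0, 0.54, -0.31, 0.01, 1.9]
```

Request:
play_rows(
  deltas=[0.0, 0.61, -0.16, 0.0, 1.9, 0.0, 0.6, -0.18, 0.0, 1.9, 0.0, 0.59, -0.2, 0.0, 1.9, 0.0, 0.59, -0.22, 0.0, 1.9, 0.0, 0.58, -0.24, 0.0, 1.9, 0.0, 0.57, -0.26, 0.0, 1.9, 0.0, 0.56, -0.28, 0.0, 1.9, 0.0, 0.55, -0.3, 0.0, 1.9, 0.0, 0.5, -0.29, 0.0, 1.9, 0, 0, 0, 0, 0, 0, 0, 0, 0, 0],
)

```text
clock: 7.0
eef_pos: [0.5077, 0.1949, 0.1822]
tool_rot: [0.872, 0.489, -0.026, -0.012]
ft_force: [0.1, -0.0, -3.1]
grip_width: 0.0331
```

```bash
python3 - <<'E'
from h import *
stat(); plan([[.5245,.1897,.185]],58.8,step=.04,op=0,dec=3)
E
```

```text
t 7.0 p [0.5077 0.1949 0.1822] yaw 58.57 tilt [-0.0565 -0.0047] F [ 0.1 -0.  -3.1] T [ 0.04 -0.09 -0.  ] w 0.0331
1 rows [0.0, 0.072, 0.285, -0.046, -0.2]
```

Request:
play_rows(
  deltas=[0, 0.02, 0.07, -0.15, 0, 0, 0.02, 0.07, -0.15, 0, 0, 0.02, 0.07, -0.15, 0, 0, 0.01, 0.07, -0.15, 0, 0, 0, 0, 0, 0],
)

```text
clock: 7.62
eef_pos: [0.5285, 0.1863, 0.2198]
tool_rot: [0.873, 0.487, -0.025, -0.011]
ft_force: [0.2, 0.1, -3.4]
grip_width: 0.0332
```

```bash
python3 - <<'E'
from h import *
stat(); print(np.round(bot.get_obs()['joint_pos'],4)); plan([[.5245,.1897,.185]],58.8,step=.04,op=0,dec=3)
E
```

```text
t 7.62 p [0.5285 0.1863 0.2198] yaw 58.29 tilt [-0.0556 -0.0048] F [ 0.2  0.1 -3.4] T [ 0.06 -0.01 -0.02] w 0.0332
[0.3316 0.4107 0.2132 1.4276 0.0135 0.8854]
1 rows [0.0, 0.013, -0.086, 0.579, -0.5]
```

Request:
play_rows(
  deltas=[0, 0, 0, -0.15, 0, 0, 0, 0, -0.15, 0, 0, 0, -0.9, 0, 0, 0, 0, 0, 0, 0, 0, 0, 0, 0, 0],
)

```text
clock: 8.25
eef_pos: [0.4826, 0.2158, 0.2423]
tool_rot: [0.873, 0.487, -0.025, -0.012]
ft_force: [-0.2, -0.6, -3.1]
grip_width: 0.033
```

```bash
python3 - <<'E'
from h import *
stat()
E
```

```text
t 8.25 p [0.4826 0.2158 0.2423] yaw 58.29 tilt [-0.0554 -0.0042] F [-0.2 -0.6 -3.1] T [ 0.07 -0.01 -0.01] w 0.033
```

Request:
play_rows(
  deltas=[0, 0, 0.9, 0, 0, 0, 0, 0, 0, 0, 0, 0, 0, 0, 0],
)

```text
clock: 8.62
eef_pos: [0.5303, 0.1865, 0.24]
tool_rot: [0.873, 0.487, -0.025, -0.012]
ft_force: [-0.4, 0.5, -3.6]
grip_width: 0.0332
```

```bash
python3 - <<'E'
from h import *
stat()
E
```

```text
t 8.62 p [0.5303 0.1865 0.24  ] yaw 58.31 tilt [-0.0555 -0.0039] F [-0.4  0.5 -3.6] T [ 0.07 -0.01  0.02] w 0.0332
```

Request:
play_rows(
  deltas=[0, 0, 0, -1, 0, 0, 0, 0, 0, 0, 0, 0, 0, -1, 0, 0, 0, 0, 0, 0, 0, 0, 0, -1, 0, 0, 0, 0, 0, 0, 0, 0, 0, 0.9, 0, 0, 0, 0, 0.9, 0, 0, 0, 0, 0.9, 0, 0, 0, 0, 0, 0],
)

```text
clock: 9.88
eef_pos: [0.5007, 0.1786, 0.2228]
tool_rot: [0.871, 0.487, -0.06, -0.018]
ft_force: [0.4, 0.6, -3.3]
grip_width: 0.0326
```

```bash
python3 - <<'E'
from h import *
stat()
E
```

```text
t 9.88 p [0.5007 0.1786 0.2228] yaw 58.63 tilt [-0.123  -0.0271] F [ 0.4  0.6 -3.3] T [ 0.1  -0.14 -0.03] w 0.0326
```

Request:
play_rows(
  deltas=[0, 0, 0, -0.9, 0, 0, 0, 0, -0.9, 0, 0, 0, 0, -0.9, 0, 0, 0, 0, 0, 0, 0, 0, 0, 0, 0],
)

```text
clock: 10.5
eef_pos: [0.5249, 0.1852, 0.3983]
tool_rot: [0.871, 0.488, -0.049, -0.016]
ft_force: [0.8, -0.3, -4.9]
grip_width: 0.0325
```

```bash
python3 - <<'E'
from h import *
stat(); print(np.round(bot.get_obs()['joint_pos'],4))
E
```

```text
t 10.5 p [0.5249 0.1852 0.3983] yaw 58.64 tilt [-0.1016 -0.02  ] F [ 0.8 -0.3 -4.9] T [ 0.07 -0.09  0.01] w 0.0325
[0.3315 0.4762 0.7726 1.9699 0.0142 0.8808]
```

Request:
play_rows(
  deltas=[0, 0, 0, 1, 0, 0, 0, 0, 0, 0, 0, 0, 0, 0, 0, 0, 0, 0, 1, 0, 0, 0, 0, 0, 0, 0, 0, 0, 0, 0, 0, 0, 0, 0.8, 0, 0, 0, 0, 0, 0, 0, 0, 0, 0, 0],
)

```text
clock: 11.62
eef_pos: [0.5071, 0.1818, 0.2333]
tool_rot: [0.871, 0.488, -0.05, -0.016]
ft_force: [0.6, 0.3, -2.7]
grip_width: 0.0329
```

```bash
python3 - <<'E'
from h import *
stat()
E
```

```text
t 11.62 p [0.5071 0.1818 0.2333] yaw 58.66 tilt [-0.1034 -0.0208] F [ 0.6  0.3 -2.7] T [ 0.08 -0.15 -0.06] w 0.0329
```

Request:
play_rows(
  deltas=[0, 0, 0, -1, 0, 0, 0, 0, -1, 0, 0, 0, 0, -0.6, 0, 0, 0, 0, 0, 0, 0, 0, 0, 0, 0],
)

```text
clock: 12.25
eef_pos: [0.5268, 0.1862, 0.401]
tool_rot: [0.872, 0.488, -0.039, -0.014]
ft_force: [0.2, -0.9, -5.1]
grip_width: 0.0331
```

```bash
python3 - <<'E'
from h import *
stat()
E
```

```text
t 12.25 p [0.5268 0.1862 0.401 ] yaw 58.61 tilt [-0.0825 -0.0137] F [ 0.2 -0.9 -5.1] T [ 0.07 -0.05 -0.01] w 0.0331
```

Request:
play_rows(
  deltas=[0, 0, 0, 1, 0, 0, 0, 0, 0, 0, 0, 0, 0, 0, 0, 0, 0, 0, 1, 0, 0, 0, 0, 0, 0, 0, 0, 0, 0, 0, 0, 0, 0, 0.8, 0, 0, 0, 0, 0, 0, 0, 0, 0, 0, 0, 0, 0, 0, -1, 0, 0, 0, 0, -1, 0, 0, 0, 0, -0.6, 0],
)

```text
clock: 13.75
eef_pos: [0.5321, 0.1881, 0.4045]
tool_rot: [0.872, 0.488, -0.026, -0.012]
ft_force: [0.7, 0.1, -3.6]
grip_width: 0.0326
```

Request:
play_rows(
  deltas=[0, 0, 0, 0, 0, 0, 0, 0, 0, 0, 0, 0, 0, 1, 0, 0, 0, 0, 0, 0, 0, 0, 0, 0, 0, 0, 0, 0, 1, 0, 0, 0, 0, 0, 0, 0, 0, 0, 0, 0, 0, 0, 0, 0.8, 0, 0, 0, 0, 0, 0, 0, 0, 0, 0, 0],
)

```text
clock: 15.12
eef_pos: [0.5399, 0.1932, 0.2568]
tool_rot: [0.872, 0.489, -0.003, -0.008]
ft_force: [-0.1, -0.1, -2.7]
grip_width: 0.0331
```

```bash
python3 - <<'E'
from h import *
stat()
E
```

```text
t 15.12 p [0.5399 0.1932 0.2568] yaw 58.52 tilt [-0.013   0.0103] F [-0.1 -0.1 -2.7] T [ 0.05  0.14 -0.02] w 0.0331
```

```bash
python3 - <<'E'
from h import *
plan([[.5245,.1897,.2]],58.8,step=.1,op=0,dec=3)
E
```

```text
1 rows [0.0, -0.184, -0.188, 0.947, -0.3]
```

Request:
play_rows(
  deltas=[0, -0.18, -0.19, 0.5, -0.3, 0, 0, 0, 0, 0, 0, 0, 0, 0, 0, 0, 0, 0, 0.45, 0, 0, 0, 0, 0, 0, 0, 0, 0, 0, 0],
)

```text
clock: 15.88
eef_pos: [0.5397, 0.1957, 0.2197]
tool_rot: [0.871, 0.491, 0.016, -0.004]
ft_force: [-0.3, -0.1, -3.0]
grip_width: 0.0332
```

```bash
python3 - <<'E'
from h import *
stat(); plan([[.5245,.1897,.178]],58.8,step=.1,op=0,dec=3)
c=snap('side','s2'); u=w2px(c,[.5245,.19,.16])[0]; x,y=int(u[0])-60,int(u[1])-55; print(x,y)
cv2.imwrite('pics/c4.png',cv2.resize(c['color'][y:y+100,x:x+130],None,fx=6,fy=6,interpolation=cv2.INTER_CUBIC))
E
```

```text
t 15.88 p [0.5397 0.1957 0.2197] yaw 58.81 tilt [0.0233 0.0227] F [-0.3 -0.1 -3. ] T [-0.02  0.15 -0.03] w 0.0332
1 rows [0.0, -0.216, -0.164, 0.695, 0.0]
218 129
```

View pics/c4.png

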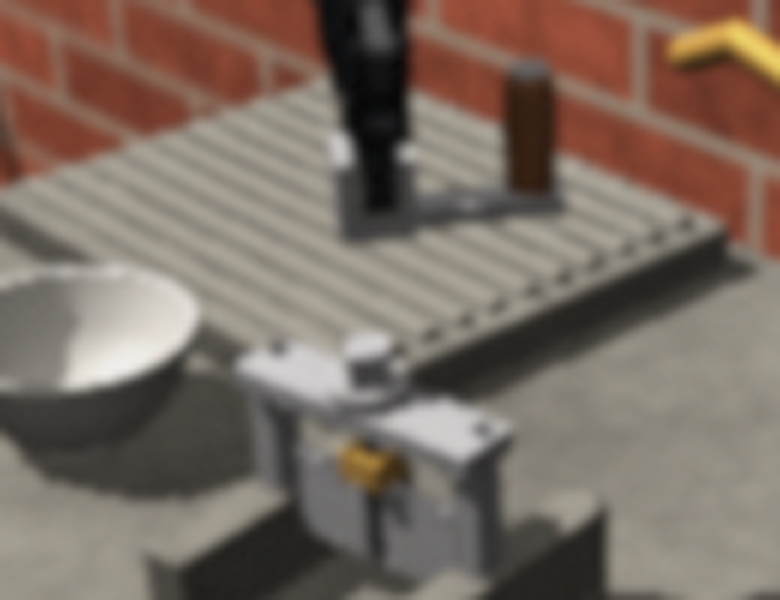

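The side crop shows the crank held level by its hub, its underside well above the bare square end at crop (370,350).

```bash
python3 - <<'E'
from h import *
stat(); o=bot.get_obs(); print(np.round(o['joint_pos'],4),np.round(o['joint_vel'],3)); plan([[.5245,.1897,.195]],58.8,step=.1,op=0,dec=3)
E
```

```text
t 15.93 p [0.5394 0.1957 0.2194] yaw 58.81 tilt [0.0228 0.0226] F [ 0.2  0.1 -3.1] T [0.01 0.15 0.06] w 0.0326
[0.3407 0.3694 0.1521 1.3244 0.0137 0.8855] [-0.    -0.001 -0.02  -0.008 -0.    -0.001]
1 rows [0.0, -0.214, -0.161, 0.407, 0.0]
```

Request:
play_rows(
  deltas=[0, -0.1, -0.08, 0.15, 0],
)

```text
clock: 16.05
eef_pos: [0.5337, 0.1936, 0.2117]
tool_rot: [0.871, 0.491, 0.017, -0.004]
ft_force: [0.5, 0.6, -3.2]
grip_width: 0.0326
```

```bash
python3 - <<'E'
from h import *
stat(); o=bot.get_obs(); print(np.round(o['joint_pos'],4),np.round(o['joint_vel'],3)); plan([[.5245,.1897,.195]],58.8,step=.1,op=0,dec=3)
E
```

```text
t 16.05 p [0.5337 0.1936 0.2117] yaw 58.81 tilt [0.0264 0.0239] F [ 0.5  0.6 -3.2] T [ 0.03  0.04 -0.01] w 0.0326
[0.3407 0.3575 0.1144 1.2948 0.0137 0.8856] [-0.001 -0.095 -0.334 -0.233  0.    -0.   ]
1 rows [0.0, -0.136, -0.097, 0.278, 0.0]
```

Request:
play_rows(
  deltas=[0, -0.1, -0.07, 0.2, 0, 0, -0.03, -0.03, 0.08, 0],
)

```text
clock: 16.3
eef_pos: [0.5238, 0.19, 0.1941]
tool_rot: [0.871, 0.491, 0.017, -0.004]
ft_force: [-0.3, -0.3, -2.8]
grip_width: 0.0328
```

```bash
python3 - <<'E'
from h import *
vision.camera('side');stat(); plan([[.5245,.1897,.178]],58.8,step=.1,op=0,dec=3)
E
```

```text
t 16.35 p [0.5235 0.19   0.1937] yaw 58.81 tilt [0.0253 0.0235] F [-0.4 -1.  -3.7] T [-0.03  0.19 -0.01] w 0.033
1 rows [0.0, 0.005, 0.017, 0.262, 0.0]
```

Request:
play_rows(
  deltas=[0, 0, 0.005, 0.25, 0, 0, 0, 0, 0.08, 0],
)

```text
clock: 16.6
eef_pos: [0.5246, 0.1905, 0.1734]
tool_rot: [0.871, 0.491, 0.017, -0.004]
ft_force: [-0.9, 0.3, -3.5]
grip_width: 0.0329
```

```bash
python3 - <<'E'
from h import *
vision.camera('side');stat(); plan([[.5245,.1897,.165]],58.8,step=.1,op=0,dec=3)
E
```

```text
t 16.65 p [0.5248 0.1906 0.1733] yaw 58.81 tilt [0.0269 0.0241] F [-0.8 -0.4 -3.4] T [-0.03  0.12 -0.01] w 0.0331
1 rows [0.0, -0.015, 0.003, 0.139, 0.0]
```

Request:
play_rows(
  deltas=[0, -0.015, 0.0, 0.06, 0, 0, 0, 0, 0.05, 0],
)

```text
clock: 16.9
eef_pos: [0.525, 0.19, 0.1679]
tool_rot: [0.871, 0.491, 0.018, -0.004]
ft_force: [-6.3, -2.5, 14.2]
grip_width: 0.0327
```

```bash
python3 - <<'E'
from h import *
vision.camera('side');stat(); plan([[.5245,.1897,.160]],58.8,step=.1,op=0,dec=3)
E
```

```text
t 16.95 p [0.525  0.1896 0.1675] yaw 58.8 tilt [0.0282 0.0234] F [-1.9 -2.9 -1.9] T [-0.57  0.46 -0.03] w 0.0331
1 rows [0.0, -0.003, -0.007, 0.126, 0.0]
```

Request:
play_rows(
  deltas=[0, -0.015, -0.005, 0.0, 0, 0, 0, 0, 0.03, 0],
)

```text
clock: 17.2
eef_pos: [0.5247, 0.1893, 0.1658]
tool_rot: [0.871, 0.491, 0.019, -0.003]
ft_force: [0.2, 0.3, -3.5]
grip_width: 0.0329
```

```bash
python3 - <<'E'
from h import *
vision.camera('side');stat()
E
```

```text
t 17.25 p [0.5245 0.1892 0.1654] yaw 58.8 tilt [0.0285 0.024 ] F [ 0.2 -0.6 -4.7] T [ 0.01  0.16 -0.02] w 0.033
```

It is entering the square with no side force, so I'll continue down gently.

Request:
play_rows(
  deltas=[0, -0.002, -0.002, 0.05, 0, 0, 0, 0, 0.03, 0],
)

```text
clock: 17.5
eef_pos: [0.5245, 0.1894, 0.1599]
tool_rot: [0.871, 0.491, 0.018, -0.004]
ft_force: [0.8, 0.8, -4.0]
grip_width: 0.0328
```

```bash
python3 - <<'E'
from h import *
vision.camera('side');stat()
E
```

```text
t 17.55 p [0.5244 0.1894 0.1598] yaw 58.81 tilt [0.028 0.024] F [-0.3 -0.2 -3.9] T [-0.04  0.08 -0.01] w 0.033
```

Request:
play_rows(
  deltas=[0, -0.003, -0.003, 0.06, 0, 0, 0, 0, 0.04, 0],
)

```text
clock: 17.8
eef_pos: [0.5245, 0.1895, 0.1534]
tool_rot: [0.871, 0.491, 0.018, -0.003]
ft_force: [0.5, -1.2, -2.3]
grip_width: 0.0326
```

```bash
python3 - <<'E'
from h import *
vision.camera('side');stat()
E
```

```text
t 17.85 p [0.5244 0.1894 0.1531] yaw 58.81 tilt [0.028  0.0238] F [ 1.1 -0.4 -4.8] T [-0.09  0.06 -0.02] w 0.0332
```

Request:
play_rows(
  deltas=[0, 0, 0, 0.04, 0, 0, 0, 0, 0, 0, 1, 0, 0, 0, 0, 1, 0, 0, 0, 0, 1, 0, 0, 0, 0],
)

```text
clock: 18.48
eef_pos: [0.526, 0.1902, 0.1526]
tool_rot: [0.871, 0.491, 0.02, -0.003]
ft_force: [0.4, 0.2, 0.5]
grip_width: 0.0844
```

```bash
python3 - <<'E'
from h import *
vision.camera('side');stat()
E
```

```text
t 18.52 p [0.526  0.1902 0.1526] yaw 58.82 tilt [0.0324 0.0255] F [ 0.9  0.4 -0.2] T [-0.05 -0.01  0.04] w 0.0859
```

Request:
play_rows(
  deltas=[1, 0, 0, -0.9, 0, 1, 0, 0, 0, 0, 1, 0, 0, 0, 0, 1, 0, 0, -0.9, 0, 1, 0, 0, 0, 0, 1, 0, 0, 0, 0],
)

```text
clock: 19.27
eef_pos: [0.5208, 0.1868, 0.2591]
tool_rot: [0.871, 0.491, 0.017, -0.004]
ft_force: [-0.2, 0.3, -0.8]
grip_width: 0.0852
```

```bash
python3 - <<'E'
from h import *
c=snap('side','s3');stat()
u=w2px(c,[.5245,.19,.16])[0]; x,y=int(u[0])-60,int(u[1])-55; a=cv2.resize(c['color'][y:y+100,x:x+110],None,fx=3.6,fy=4,interpolation=cv2.INTER_CUBIC)
w=snap('wrist','w3'); u=w2px(w,[.5545,.172,.18])[0]; print(u); b=cv2.resize(w['color'][0:250,195:445],(400,400)); cv2.imwrite('pics/c5.png',np.hstack([a,b]))
E
```

```text
t 19.32 p [0.5211 0.187  0.2596] yaw 58.82 tilt [0.0274 0.0239] F [ 0.9 -1.2  0.3] T [-0.03  0.    0.03] w 0.0853
[318.16802556 257.21483755]
```

View pics/c5.png

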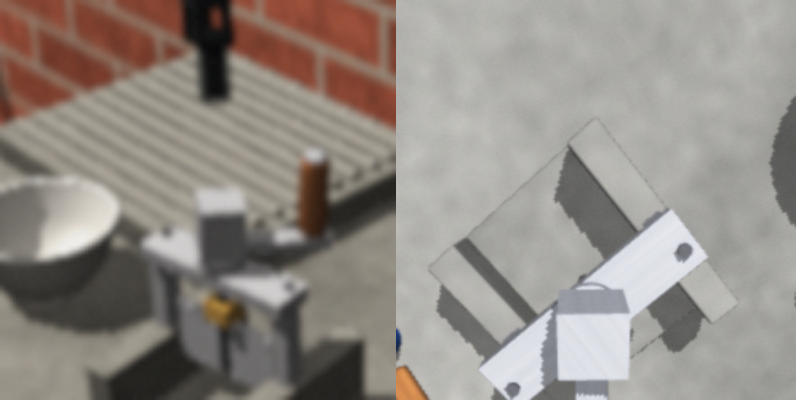

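The crop shows the hub sitting flush on the collar with no square end visible, and its sides line up with the tool axes (arm along tool y, about -31°). Next is the handle.

```bash
cat >> h.py <<'E'
def go(t,op=1,yaw=None):
    p,R,y=pose(); d=R.T@(np.array(t)-p)/.06; print('one row',op,d.round(3), 0 if yaw is None else round(-((yaw-y+180)%360-180),1))
E
python3 - <<'E'
from h import *
stat(); go([.5843,.1531,.255])
E
```

```text
t 19.38 p [0.521  0.1869 0.2594] yaw 58.82 tilt [0.0269 0.0237] F [0.1 0.1 0.4] T [-0.05  0.04 -0.04] w 0.0851
one row 1 [0.062 1.194 0.088] 0
```

Request:
play_rows(
  deltas=[1, 0.03, 0.6, 0.05, 0, 1, 0, 0, 0, 0, 1, 0, 0, 0, 0, 1, 0.03, 0.59, 0.04, 0, 1, 0, 0, 0, 0, 1, 0, 0, 0, 0],
)

```text
clock: 20.12
eef_pos: [0.5809, 0.1541, 0.2505]
tool_rot: [0.87, 0.492, 0.013, -0.006]
ft_force: [-0.4, -0.1, 0.1]
grip_width: 0.0855
```

```bash
python3 - <<'E'
from h import *
stat(); go([.5843,.1531,.16])
E
```

```text
t 20.12 p [0.5809 0.1541 0.2505] yaw 59.0 tilt [0.0175 0.0227] F [-0.4 -0.1  0.1] T [-0.05  0.04 -0.02] w 0.0855
one row 1 [-0.028  0.053  1.508] 0
```

Request:
play_rows(
  deltas=[1, -0.03, 0.05, 0.5, 0, 1, 0, 0, 0, 0, 1, 0, 0, 0, 0, 1, 0, 0, 0.5, 0, 1, 0, 0, 0, 0, 1, 0, 0, 0, 0, 1, 0, 0, 0.5, 0, 1, 0, 0, 0, 0],
)

```text
clock: 21.12
eef_pos: [0.586, 0.1571, 0.1705]
tool_rot: [0.869, 0.494, 0.021, -0.004]
ft_force: [-0.3, 0.6, -0.6]
grip_width: 0.0852
```

```bash
python3 - <<'E'
from h import *
vision.camera('side'); stat(); go([.5843,.1531,.16])
E
```

```text
t 21.18 p [0.5876 0.1575 0.1727] yaw 59.25 tilt [0.036  0.0286] F [-0.1  0.8  1.5] T [ 0.05 -0.04  0.04] w 0.0854
one row 1 [-0.1   -0.013  0.208] 0
```

Request:
play_rows(
  deltas=[1, -0.08, -0.02, 0.15, 0, 1, -0.02, 0, 0.05, 0, 1, 0, 0, 0, 0],
)

```text
clock: 21.55
eef_pos: [0.5856, 0.1533, 0.1636]
tool_rot: [0.869, 0.494, 0.025, -0.003]
ft_force: [0.5, -0.1, 0.2]
grip_width: 0.0849
```

```bash
python3 - <<'E'
from h import *
vision.camera('side'); stat(); go([.5843,.1531,.16])
E
```

```text
t 21.6 p [0.5856 0.1533 0.1636] yaw 59.25 tilt [0.0416 0.0299] F [-0.6  0.   0.5] T [-0.03  0.07 -0.01] w 0.0851
one row 1 [-0.017 -0.018  0.059] 0
```

The tool has drifted about 3° off vertical. I'll narrow the jaws and turn them so the lean lies in the pad plane and doesn't cock the handle.

Request:
play_rows(
  deltas=[0.5, -0.02, -0.02, 0.03, 0, 0.5, 0, 0, 0, 0, 0.5, 0, 0, 0, -9, 0.5, 0, 0, 0, -9, 0.5, 0, 0, 0, -9, 0.5, 0, 0, 0, -9, 0.5, 0, 0, 0, -9, 0.5, 0, 0, 0, -9, 0.5, 0, 0, 0, -8, 0.5, 0, 0, 0, 0],
)

```text
clock: 22.85
eef_pos: [0.5842, 0.1534, 0.1621]
tool_rot: [0.475, 0.879, 0.023, 0.011]
ft_force: [-0.5, 0.4, -0.5]
grip_width: 0.0424
```

```bash
python3 - <<'E'
from h import *
vision.camera('side'); stat(); go([.5843,.1531,.16]); p,R,y=pose(); print('tilt in tool', R[:2,2]@[np.cos(np.radians(y)),np.sin(np.radians(y))],np.round(bot.get_obs()['joint_pos'],3))
E
```

```text
t 22.9 p [0.5842 0.1534 0.162 ] yaw 123.2 tilt [0.0422 0.0302] F [ 0.5 -0.7  0. ] T [-0.04  0.05 -0.01] w 0.0427
one row 1 [-0.004 -0.003  0.034] 0
tilt in tool 0.0021399422705866873 [ 0.247  0.444  0.112  1.191  0.019 -0.332]
```

Request:
play_rows(
  deltas=[0, 0, 0.01, 0.02, 0, 0, 0, 0, 0, 0, 0, 0, 0, 0, 0, 0, 0, 0, 0, 0],
)

```text
clock: 23.4
eef_pos: [0.5854, 0.1539, 0.1622]
tool_rot: [0.477, 0.878, 0.024, 0.012]
ft_force: [0.4, -0.5, 1.5]
grip_width: 0.0227
```

```bash
cat >> h.py <<'E'
C=np.array([.5244,.1894])
def arc(n,step,off,dec=2,op=0):
    """rows for n steps of step deg clockwise; off = TCP minus handle axis at grasp height (world xy)"""
    p,R,y=pose(); v=p[:2]-off-C; f=np.arctan2(v[1],v[0]); print('phi',np.degrees(f).round(1),'r',np.linalg.norm(v).round(4))
    P=p.copy(); L=[]
    for k in range(1,n+1):
        g=f-np.radians(step*k); q=np.array([*(C+off+.07*np.array([np.cos(g),np.sin(g)])),p[2]])
        d=R.T@(q-P)/.06; L+=[op,*[round(float(x),dec)+0. for x in d],0]; P=q
    print(L)
E
python3 - <<'E'
from h import *
vision.camera('side'); stat(); arc(6,8,np.zeros(2))
E
```

```text
t 23.45 p [0.5855 0.1539 0.1622] yaw 122.97 tilt [0.0444 0.0309] F [-0.  -0.7  0.9] T [ 0.05  0.14 -0.01] w 0.0225
phi -30.2 r 0.0706
[0, -0.05, -0.15, -0.01, 0, 0, -0.04, -0.16, -0.01, 0, 0, -0.02, -0.16, -0.01, 0, 0, 0.0, -0.16, -0.01, 0, 0, 0.03, -0.16, -0.01, 0, 0, 0.05, -0.16, -0.01, 0]
```

Request:
play_rows(
  deltas=[0, -0.05, -0.16, -0.01, 0, 0, -0.04, -0.16, -0.01, 0, 0, -0.02, -0.16, -0.01, 0, 0, 0.0, -0.16, -0.01, 0, 0, 0.03, -0.16, -0.01, 0, 0, 0.05, -0.16, -0.01, 0],
)

```text
clock: 24.2
eef_pos: [0.5381, 0.119, 0.1642]
tool_rot: [0.478, 0.878, 0.027, 0.015]
ft_force: [2.5, -0.0, 3.1]
grip_width: 0.022
```

```bash
python3 - <<'E'
from h import *
vision.camera('side'); stat(); arc(12,10,np.array([.0008,.0006]))
E
```

```text
t 24.25 p [0.5366 0.1187 0.1641] yaw 122.9 tilt [0.0501 0.0324] F [-0.5 -2.5  3.3] T [ 0.11 -0.31 -0.08] w 0.022
phi -80.9 r 0.0722
[0, 0.13, -0.16, -0.01, 0, 0, 0.13, -0.16, -0.01, 0, 0, 0.15, -0.13, -0.01, 0, 0, 0.17, -0.11, -0.01, 0, 0, 0.19, -0.07, 0.0, 0, 0, 0.2, -0.04, 0.0, 0, 0, 0.2, 0.0, 0.0, 0, 0, 0.2, 0.03, 0.0, 0, 0, 0.19, 0.07, 0.0, 0, 0, 0.18, 0.1, 0.01, 0, 0, 0.16, 0.13, 0.01, 0, 0, 0.13, 0.15, 0.01, 0]
```

Request:
play_rows(
  deltas=[0, 0.12, -0.16, -0.008, 0, 0, 0.13, -0.15, -0.007, 0, 0, 0.15, -0.13, -0.006, 0, 0, 0.17, -0.11, -0.005, 0, 0, 0.19, -0.07, -0.003, 0, 0, 0.2, -0.04, 0.0, 0, 0, 0.2, 0.0, 0.0, 0, 0, 0.2, 0.03, 0.003, 0],
)

```text
clock: 25.25
eef_pos: [0.4564, 0.1653, 0.1648]
tool_rot: [0.479, 0.877, 0.024, 0.018]
ft_force: [1.4, -1.1, 3.8]
grip_width: 0.0224
```

```bash
python3 - <<'E'
from h import *
vision.camera('side'); stat(); arc(12,10,np.array([.0008,.0006]),3)
E
```

```text
t 25.3 p [0.456  0.1666 0.1648] yaw 122.81 tilt [0.0542 0.0253] F [-1.1 -0.3  4.9] T [ 0.09 -0.35 -0.03] w 0.0227
phi -161.3 r 0.073
[0, 0.18, 0.116, 0.005, 0, 0, 0.178, 0.099, 0.004, 0, 0, 0.158, 0.128, 0.006, 0, 0, 0.133, 0.154, 0.008, 0, 0, 0.104, 0.174, 0.01, 0, 0, 0.072, 0.19, 0.011, 0, 0, 0.038, 0.199, 0.012, 0, 0, 0.003, 0.203, 0.012, 0, 0, -0.032, 0.2, 0.012, 0, 0, -0.067, 0.192, 0.012, 0, 0, -0.099, 0.177, 0.011, 0, 0, -0.128, 0.157, 0.01, 0]
```

Request:
play_rows(
  deltas=[0, 0.185, 0.08, 0.004, 0, 0, 0.175, 0.1, 0.004, 0, 0, 0.158, 0.128, 0.006, 0, 0, 0.133, 0.154, 0.008, 0, 0, 0.104, 0.174, 0.009, 0, 0, 0.072, 0.19, 0.01, 0, 0, 0.038, 0.199, 0.01, 0, 0, 0.003, 0.203, 0.01, 0, 0, -0.032, 0.2, 0.011, 0, 0, -0.067, 0.192, 0.011, 0, 0, -0.099, 0.177, 0.01, 0, 0, -0.128, 0.157, 0.008, 0],
)

```text
clock: 26.8
eef_pos: [0.5371, 0.257, 0.1623]
tool_rot: [0.479, 0.877, 0.013, 0.018]
ft_force: [-2.2, -2.6, 6.6]
grip_width: 0.0226
```

```bash
python3 - <<'E'
from h import *
vision.camera('side'); stat(); arc(12,10,np.array([.0008,.0006]),3)
E
```

```text
t 26.85 p [0.5385 0.2567 0.1621] yaw 122.64 tilt [0.045  0.0056] F [-1.7 -3.6  7.1] T [-0.78  0.05 -0.03] w 0.0224
phi 78.7 r 0.0681
[0, -0.13, 0.156, 0.009, 0, 0, -0.174, 0.105, 0.008, 0, 0, -0.19, 0.073, 0.007, 0, 0, -0.2, 0.039, 0.006, 0, 0, -0.203, 0.004, 0.004, 0, 0, -0.201, -0.032, 0.003, 0, 0, -0.192, -0.066, 0.001, 0, 0, -0.178, -0.098, -0.001, 0, 0, -0.158, -0.128, -0.002, 0, 0, -0.134, -0.153, -0.004, 0, 0, -0.105, -0.174, -0.005, 0, 0, -0.073, -0.19, -0.006, 0]
```

Request:
play_rows(
  deltas=[0, -0.14, 0.14, 0.002, 0, 0, -0.174, 0.105, 0.0, 0, 0, -0.19, 0.073, 0.0, 0, 0, -0.2, 0.039, 0.0, 0, 0, -0.203, 0.004, 0.0, 0, 0, -0.201, -0.032, 0.0, 0, 0, -0.192, -0.066, 0.0, 0, 0, -0.178, -0.098, -0.002, 0, 0, -0.158, -0.128, -0.003, 0, 0, -0.134, -0.153, -0.004, 0, 0, -0.105, -0.174, -0.006, 0, 0, -0.073, -0.19, -0.007, 0],
)

```text
clock: 28.35
eef_pos: [0.5821, 0.1499, 0.1629]
tool_rot: [0.477, 0.878, 0.022, 0.012]
ft_force: [3.5, 0.1, 4.7]
grip_width: 0.0224
```

```bash
python3 - <<'E'
from h import *
vision.camera('side'); stat(); arc(12,10,np.array([.0008,.0006]),3)
E
```

```text
t 28.4 p [0.5811 0.1485 0.163 ] yaw 122.89 tilt [0.0415 0.0264] F [ 3.9 -3.3  3.8] T [-0.3  -1.08 -0.07] w 0.0229
phi -36.6 r 0.0696
[0, -0.06, -0.194, -0.01, 0, 0, -0.02, -0.202, -0.01, 0, 0, 0.016, -0.202, -0.01, 0, 0, 0.051, -0.197, -0.01, 0, 0, 0.084, -0.185, -0.009, 0, 0, 0.115, -0.167, -0.008, 0, 0, 0.142, -0.145, -0.007, 0, 0, 0.166, -0.118, -0.006, 0, 0, 0.184, -0.088, -0.004, 0, 0, 0.196, -0.054, -0.003, 0, 0, 0.202, -0.02, -0.001, 0, 0, 0.203, 0.016, 0.001, 0]
```

Request:
play_rows(
  deltas=[0, -0.055, -0.194, -0.01, 0, 0, -0.02, -0.202, -0.01, 0, 0, 0.016, -0.202, -0.01, 0, 0, 0.051, -0.197, -0.01, 0, 0, 0.084, -0.185, -0.01, 0, 0, 0.115, -0.167, -0.009, 0, 0, 0.142, -0.145, -0.008, 0, 0, 0.166, -0.118, -0.007, 0, 0, 0.184, -0.088, -0.005, 0, 0, 0.196, -0.054, -0.003, 0, 0, 0.202, -0.02, -0.001, 0, 0, 0.203, 0.016, 0.001, 0],
)

```text
clock: 29.9
eef_pos: [0.4573, 0.1625, 0.1652]
tool_rot: [0.479, 0.877, 0.024, 0.014]
ft_force: [7.7, -0.1, 0.9]
grip_width: 0.0224
```

```bash
python3 - <<'E'
from h import *
vision.camera('side'); stat(); arc(12,10,np.array([.0008,.0006]),3)
E
```

```text
t 29.95 p [0.4568 0.1638 0.1653] yaw 122.76 tilt [0.0476 0.0306] F [4.5 1.7 1.8] T [ 0.33 -1.29 -0.03] w 0.0222
phi -159.0 r 0.0732
[0, 0.184, 0.111, 0.006, 0, 0, 0.182, 0.091, 0.005, 0, 0, 0.163, 0.122, 0.007, 0, 0, 0.139, 0.148, 0.008, 0, 0, 0.111, 0.17, 0.01, 0, 0, 0.08, 0.187, 0.011, 0, 0, 0.046, 0.198, 0.011, 0, 0, 0.011, 0.203, 0.011, 0, 0, -0.024, 0.202, 0.011, 0, 0, -0.059, 0.194, 0.011, 0, 0, -0.092, 0.181, 0.01, 0, 0, -0.122, 0.163, 0.009, 0]
```

Request:
play_rows(
  deltas=[0, 0.185, 0.09, 0.005, 0, 0, 0.182, 0.091, 0.005, 0, 0, 0.163, 0.122, 0.007, 0, 0, 0.139, 0.148, 0.008, 0, 0, 0.111, 0.17, 0.009, 0, 0, 0.08, 0.187, 0.01, 0, 0, 0.046, 0.198, 0.01, 0, 0, 0.011, 0.203, 0.01, 0, 0, -0.024, 0.202, 0.01, 0, 0, -0.059, 0.194, 0.01, 0, 0, -0.05, 0.1, 0.005, 0],
)

```text
clock: 31.32
eef_pos: [0.5128, 0.2575, 0.1628]
tool_rot: [0.48, 0.877, 0.011, 0.014]
ft_force: [0.1, -2.1, 7.7]
grip_width: 0.0224
```

```bash
python3 - <<'E'
from h import *
vision.camera('side'); stat(); arc(12,5,np.array([.0008,.0006]),3)
E
```

```text
t 31.38 p [0.5134 0.2576 0.1628] yaw 122.63 tilt [0.0353 0.0062] F [ 0.  -2.   7.5] T [-0.55 -0.32 -0.02] w 0.0226
phi 99.9 r 0.0686
[0, -0.022, 0.101, 0.004, 0, 0, -0.051, 0.088, 0.004, 0, 0, -0.059, 0.083, 0.004, 0, 0, -0.066, 0.078, 0.003, 0, 0, -0.072, 0.072, 0.003, 0, 0, -0.078, 0.065, 0.003, 0, 0, -0.084, 0.058, 0.003, 0, 0, -0.088, 0.05, 0.003, 0, 0, -0.092, 0.043, 0.003, 0, 0, -0.096, 0.034, 0.002, 0, 0, -0.098, 0.026, 0.002, 0, 0, -0.1, 0.017, 0.002, 0]
```

Request:
play_rows(
  deltas=[0, -0.03, 0.09, 0.001, 0, 0, -0.051, 0.088, 0.002, 0, 0, -0.059, 0.083, 0.002, 0, 0, -0.066, 0.078, 0.002, 0, 0, -0.045, 0.041, 0.001, 0, 0, -0.047, 0.039, 0.001, 0, 0, -0.049, 0.037, 0.001, 0, 0, -0.051, 0.034, 0.001, 0, 0, -0.053, 0.03, 0.001, 0],
)

```text
clock: 32.5
eef_pos: [0.5401, 0.2561, 0.162]
tool_rot: [0.477, 0.879, 0.003, -0.0]
ft_force: [-1.2, 1.0, 8.2]
grip_width: 0.0224
```

```bash
python3 - <<'E'
from h import *
vision.camera('side'); stat(); arc(12,3,np.array([.0008,.0006]),3)
E
```

```text
t 32.55 p [0.5404 0.256  0.1621] yaw 122.98 tilt [0.0022 0.0049] F [-1.1  0.9  7. ] T [-0.09 -0.2  -0.  ] w 0.0223
phi 77.0 r 0.0678
[0, -0.019, 0.068, 0.0, 0, 0, -0.047, 0.039, 0.0, 0, 0, -0.049, 0.036, 0.0, 0, 0, -0.051, 0.034, 0.0, 0, 0, -0.053, 0.031, 0.0, 0, 0, -0.054, 0.028, 0.0, 0, 0, -0.056, 0.025, 0.0, 0, 0, -0.057, 0.022, 0.0, 0, 0, -0.058, 0.019, 0.0, 0, 0, -0.059, 0.016, 0.0, 0, 0, -0.06, 0.013, 0.0, 0, 0, -0.06, 0.01, 0.0, 0]
```

Request:
play_rows(
  deltas=[0, -0.04, 0.05, 0.0, 0, 0, -0.047, 0.039, 0.0, 0, 0, -0.049, 0.036, 0.0, 0, 0, -0.051, 0.034, 0.0, 0],
)

```text
clock: 33.05
eef_pos: [0.5474, 0.254, 0.1615]
tool_rot: [0.476, 0.879, -0.001, -0.007]
ft_force: [-1.1, 0.2, 8.1]
grip_width: 0.0223
```

```bash
python3 - <<'E'
from h import *
stat(); c=snap('side','s4'); stat(); arc(8,3,np.array([.0008,.0006]),3)
u=w2px(c,[.5245,.19,.1])[0]; x,y=int(u[0])-55,int(u[1])-60
f=lambda c: cv2.resize(c['color'][y:y+110,x:x+110],(400,400),interpolation=cv2.INTER_CUBIC)
cv2.imwrite('pics/c6.png',np.hstack([f(load('side0')),f(c)]))
E
```

```text
t 33.05 p [0.5474 0.254  0.1615] yaw 123.17 tilt [-0.0136  0.0039] F [-1.1  0.2  8.1] T [-0.25 -0.16  0.06] w 0.0223
t 33.1 p [0.5477 0.2539 0.1615] yaw 123.16 tilt [-0.0133  0.0039] F [-1.2 -0.1  6.5] T [-0.3  -0.24  0.08] w 0.0225
phi 70.6 r 0.0677
[0, -0.026, 0.066, -0.001, 0, 0, -0.051, 0.033, -0.001, 0, 0, -0.053, 0.031, -0.001, 0, 0, -0.054, 0.028, -0.001, 0, 0, -0.056, 0.025, -0.001, 0, 0, -0.057, 0.022, -0.001, 0, 0, -0.058, 0.019, -0.001, 0, 0, -0.059, 0.016, -0.001, 0]
```

View pics/c6.png

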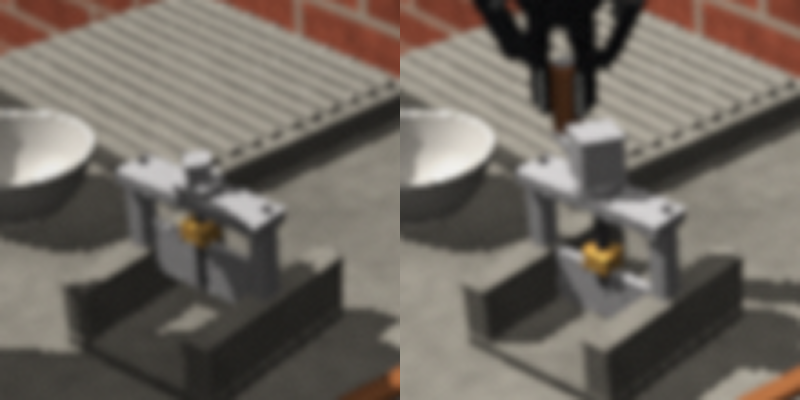

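The crop shows the brass nut and gate well down, from crop (200,230) to (601,260), but the force is only about 1 N, so it is not at the stop yet. I'll continue in moderate steps.

Request:
play_rows(
  deltas=[0, -0.07, 0.06, -0.003, 0, 0, -0.084, 0.052, -0.003, 0, 0, -0.088, 0.047, -0.002, 0, 0, -0.09, 0.04, -0.002, 0, 0, -0.093, 0.034, -0.002, 0],
)

```text
clock: 33.72
eef_pos: [0.5644, 0.2451, 0.1604]
tool_rot: [0.474, 0.881, -0.005, -0.017]
ft_force: [-0.3, 0.6, 6.5]
grip_width: 0.0225
```

```bash
python3 - <<'E'
from h import *
stat(); vision.camera('side'); stat(); arc(8,5,np.array([0,0]),3)
E
```

```text
t 33.73 p [0.5644 0.2451 0.1604] yaw 123.44 tilt [-0.0342  0.0073] F [-0.3  0.6  6.5] T [ 0.12 -0.23  0.08] w 0.0225
t 33.77 p [0.5649 0.2448 0.1604] yaw 123.42 tilt [-0.0338  0.0072] F [0.3 0.7 6.2] T [-0.   -0.24 -0.01] w 0.0221
phi 53.9 r 0.0687
[0, -0.089, 0.052, -0.003, 0, 0, -0.099, 0.023, -0.003, 0, 0, -0.101, 0.014, -0.003, 0, 0, -0.102, 0.005, -0.003, 0, 0, -0.102, -0.004, -0.002, 0, 0, -0.101, -0.013, -0.002, 0, 0, -0.1, -0.021, -0.002, 0, 0, -0.097, -0.03, -0.002, 0]
```

Request:
play_rows(
  deltas=[0, -0.095, 0.035, -0.004, 0, 0, -0.099, 0.023, -0.004, 0, 0, -0.101, 0.014, -0.004, 0, 0, -0.102, 0.005, -0.004, 0, 0, -0.102, -0.004, -0.003, 0],
)

```text
clock: 34.4
eef_pos: [0.5788, 0.2314, 0.1597]
tool_rot: [0.471, 0.882, -0.003, -0.026]
ft_force: [1.4, 2.8, 5.6]
grip_width: 0.0227
```

```bash
python3 - <<'E'
from h import *
stat(); vision.camera('side'); stat(); arc(8,5,np.array([0,0]),3)
E
```

```text
t 34.4 p [0.5788 0.2314 0.1597] yaw 123.78 tilt [-0.0494  0.0194] F [1.4 2.8 5.6] T [ 0.52 -0.68 -0.01] w 0.0227
t 34.45 p [0.5792 0.2309 0.1597] yaw 123.75 tilt [-0.049   0.0192] F [1.8 1.7 4.5] T [ 0.44 -0.6   0.02] w 0.0227
phi 37.1 r 0.0687
[0, -0.1, 0.022, -0.005, 0, 0, -0.101, -0.007, -0.004, 0, 0, -0.1, -0.016, -0.004, 0, 0, -0.099, -0.025, -0.004, 0, 0, -0.096, -0.033, -0.003, 0, 0, -0.093, -0.042, -0.003, 0, 0, -0.089, -0.05, -0.002, 0, 0, -0.084, -0.057, -0.002, 0]
```

The jaws now lie along the tangent, so I'll ease them into a loose cage and push the handle with one finger, turning the wrist along. That spares the handle the growing tool lean.

Request:
play_rows(
  deltas=[0.36, 0, 0, 0, 0, 0.36, 0, 0, 0, 0, 0.36, -0.1, 0.0, -0.005, 6, 0.36, -0.1, 0.0, -0.005, 6, 0.36, -0.1, 0.0, -0.004, 6],
)

```text
clock: 35.08
eef_pos: [0.5791, 0.2179, 0.1533]
tool_rot: [0.605, 0.795, -0.014, -0.034]
ft_force: [-0.5, 1.6, 1.4]
grip_width: 0.0307
```

```bash
cat >> h.py <<'E'
def arcy(n,step,op,rad=.07):
    p,R,y=pose(); v=p[:2]-.019*R[:2,2]/1-C; f=np.arctan2(v[1],v[0]); print('phi',np.degrees(f).round(1),'r',np.linalg.norm(v).round(4),'yaw-tangent',(y-90-np.degrees(f)).round(1))
    P=p.copy(); L=[]
    for k in range(1,n+1):
        g=f-np.radians(step*k); q=np.array([*(C+.019*R[:2,2]+rad*np.array([np.cos(g),np.sin(g)])),p[2]])
        d=Ro.from_rotvec([0,0,np.radians(step*(k-1))]).as_matrix().T@R.T@(q-P)/.06; L+=[op,*[round(float(x),3)+0. for x in d],step]; P=q
    print(L)
E
python3 - <<'E'
from h import *
stat(); vision.camera('side'); stat(); arcy(6,6,.36)
E
```

```text
t 35.08 p [0.5791 0.2179 0.1533] yaw 105.34 tilt [-0.0714  0.0198] F [-0.5  1.6  1.4] T [ 0.3   0.03 -0.03] w 0.0307
t 35.12 p [0.5792 0.2171 0.1531] yaw 105.18 tilt [-0.0716  0.0191] F [-0.6  1.6  1. ] T [ 0.29  0.02 -0.03] w 0.0308
phi 25.9 r 0.0625 yaw-tangent -10.7
[0.36, -0.098, 0.139, -0.013, 6, 0.36, -0.121, 0.016, -0.005, 6, 0.36, -0.121, 0.016, -0.004, 6, 0.36, -0.121, 0.016, -0.003, 6, 0.36, -0.121, 0.016, -0.002, 6, 0.36, -0.121, 0.016, -0.001, 6]
```

Request:
play_rows(
  deltas=[0.36, -0.03, 0.13, -0.12, 0, 0.36, -0.08, 0.04, -0.02, 0, 0.36, -0.1, 0.01, -0.01, 4, 0.36, -0.1, 0.016, -0.01, 6],
)

```text
clock: 35.62
eef_pos: [0.5923, 0.2034, 0.1582]
tool_rot: [0.673, 0.739, -0.02, -0.037]
ft_force: [0.3, 1.6, 0.9]
grip_width: 0.031
```

```bash
python3 - <<'E'
from h import *
stat(); vision.camera('side'); stat(); arcy(6,6,.36)
E
```

```text
t 35.62 p [0.5923 0.2034 0.1582] yaw 95.27 tilt [-0.0814  0.0203] F [0.3 1.6 0.9] T [ 0.33 -0.11 -0.02] w 0.031
t 35.67 p [0.5926 0.2025 0.1581] yaw 95.08 tilt [-0.0812  0.0197] F [-0.2  1.4  1.9] T [ 0.33 -0.1  -0.06] w 0.031
phi 10.3 r 0.0709 yaw-tangent -5.3
[0.36, -0.123, -0.01, -0.003, 6, 0.36, -0.122, 0.005, -0.003, 6, 0.36, -0.122, 0.005, -0.002, 6, 0.36, -0.122, 0.005, -0.001, 6, 0.36, -0.122, 0.005, 0.001, 6, 0.36, -0.122, 0.005, 0.002, 6]
```

Request:
play_rows(
  deltas=[0.36, -0.09, 0.0, -0.015, 3, 0.36, -0.09, 0.005, -0.015, 4, 0.36, -0.09, 0.005, -0.012, 4, 0.36, -0.09, 0.005, -0.01, 4],
)

```text
clock: 36.17
eef_pos: [0.5932, 0.1879, 0.16]
tool_rot: [0.763, 0.645, -0.02, -0.04]
ft_force: [1.6, 12.7, -0.3]
grip_width: 0.031
```

```bash
python3 - <<'E'
from h import *
stat(); vision.camera('side'); stat(); arcy(4,5,.36)
E
```

```text
t 36.17 p [0.5932 0.1879 0.16  ] yaw 80.37 tilt [-0.0824  0.0346] F [ 1.6 12.7 -0.3] T [ 2.72 -0.75 -0.25] w 0.031
t 36.23 p [0.5934 0.1878 0.1601] yaw 80.26 tilt [-0.0818  0.0351] F [ 2.1 11.9 -0.9] T [ 2.37 -0.63 -0.22] w 0.0307
phi -1.8 r 0.0706 yaw-tangent -7.9
[0.36, -0.103, 0.0, -0.002, 5, 0.36, -0.101, 0.009, -0.002, 5, 0.36, -0.101, 0.009, -0.001, 5, 0.36, -0.101, 0.01, -0.001, 5]
```

Tangential force jumped from 1.6 to 12.7 N at about 1.9 turns, which suggests the stop. One small push should confirm it.

Request:
play_rows(
  deltas=[0.36, -0.06, 0.0, -0.005, 0, 0.36, -0.06, 0.0, -0.005, 0],
)

```text
clock: 36.48
eef_pos: [0.5929, 0.1884, 0.1603]
tool_rot: [0.76, 0.648, -0.015, -0.045]
ft_force: [1.6, 9.1, -1.9]
grip_width: 0.0311
```

```bash
python3 - <<'E'
from h import *
stat(); vision.camera('side'); stat(); arcy(1,5,.36)
E
```

```text
t 36.48 p [0.5929 0.1884 0.1603] yaw 80.78 tilt [-0.0799  0.0489] F [ 1.6  9.1 -1.9] T [ 1.83 -0.6  -0.16] w 0.0311
t 36.52 p [0.5929 0.1883 0.1603] yaw 80.77 tilt [-0.0799  0.0491] F [ 2.2 10.2 -1.3] T [ 1.93 -0.59 -0.23] w 0.0305
phi -1.7 r 0.0701 yaw-tangent -7.6
[0.36, -0.101, 0.008, -0.004, 5]
```

Confirmed: no advance, about 10 N. I'll let go and back straight off.

Request:
play_rows(
  deltas=[0.36, 0.03, 0, 0, 0, 0.9, 0, 0, 0, 0, 0.9, 0, 0, 0, 0, 0.9, 0, 0, 0, 0, 0.9, 0, 0, -0.5, 0, 0.9, 0, 0, -0.6, 0, 0.9, 0, 0, -0.6, 0, 0.9, 0, 0, -0.6, 0, 0.9, 0, 0, 0, 0, 0.9, 0, 0, 0, 0],
)

```text
clock: 37.78
eef_pos: [0.6026, 0.1803, 0.298]
tool_rot: [0.759, 0.649, -0.019, -0.046]
ft_force: [-0.3, -0.0, -1.0]
grip_width: 0.0766
```

```bash
python3 - <<'E'
from h import *
stat(); c=snap('side','s5'); t=snap('top','t5')
u=w2px(c,[.5245,.19,.1])[0]; x,y=int(u[0])-55,int(u[1])-60
a=cv2.resize(c['color'][y:y+110,x:x+110],(400,400),interpolation=cv2.INTER_CUBIC)
b=cv2.resize(t['color'][150:310,225:385],(400,400),interpolation=cv2.INTER_CUBIC)
cv2.imwrite('pics/c7.png',np.hstack([a,b]))
E
```

```text
t 37.77 p [0.6026 0.1803 0.298 ] yaw 80.97 tilt [-0.0881  0.0444] F [-0.3 -0.  -1. ] T [-0.06 -0.07  0.04] w 0.0766
```

View pics/c7.png

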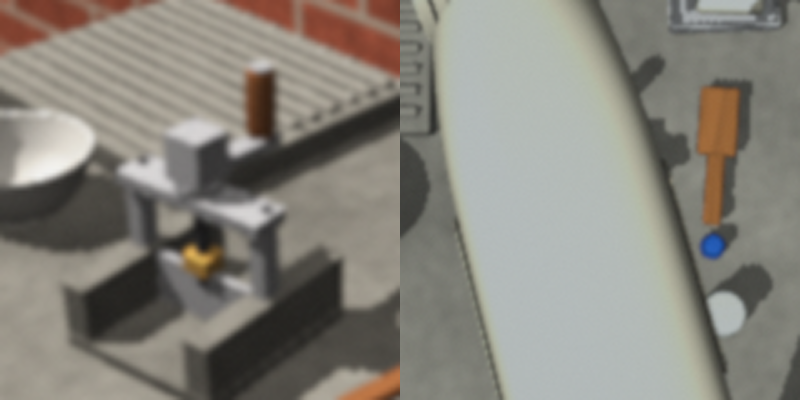

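```bash
python3 - <<'E'
from h import *
c=load('s5'); u=w2px(c,[.5245,.19,.1])[0]; x,y=int(u[0])-55,int(u[1])-60
f=np.radians(1); X=np.array([np.cos(f),np.sin(f)]);Y=np.array([-X[1],X[0]])
for z0 in (.138,.143):
    P=[[*(C+a*.017*X+b*.017*Y),z0+.038] for a,b in((1,1),(1,-1),(-1,-1),(-1,1))]+[[*(C+.07*X),z0+.069]]
    print(z0,((w2px(c,P)-[x,y])*400/110).round(0).tolist())
im=c['color'][y+25:y+60,x+38:x+80]; cv2.imwrite('pics/c8.png',cv2.resize(im,None,fx=18,fy=16,interpolation=cv2.INTER_CUBIC)); print(x,y)
E
```

```text
0.138 [[198.0, 117.0], [228.0, 132.0], [192.0, 147.0], [162.0, 132.0], [264.0, 64.0]]
0.143 [[197.0, 111.0], [227.0, 126.0], [191.0, 141.0], [161.0, 126.0], [264.0, 58.0]]
225 143
```

View pics/c8.png

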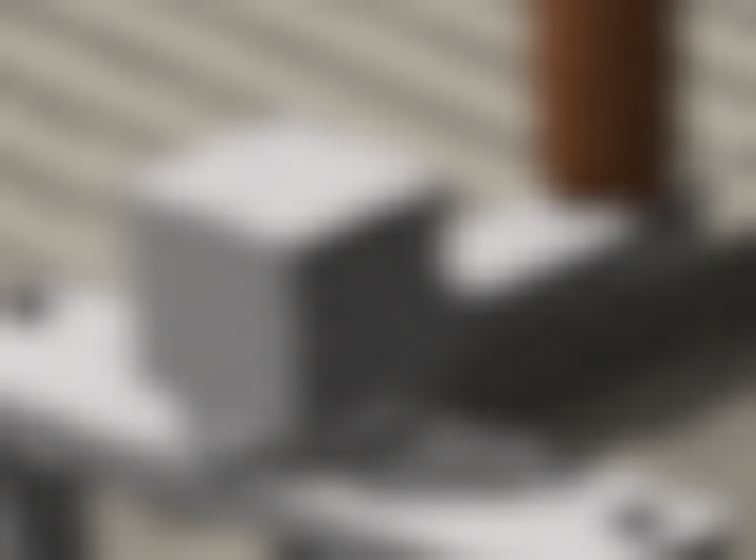

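The crop's hub corners map to (228,133) and (197,147). That matches the seated prediction of (228,132) and (192,147), while 5 mm high would give rows 126 and 141. The crank is seated and the gripper is clear, so I'm handing in.

```bash
python3 -c "
from h import *
print(ticket.job_done()); stat()"
```

```text
the job is handed in; nothing more can be done
None
the job is handed in; nothing more can be done
```

I fitted the plain steel crank onto the screw's square end, wound it clockwise about 1.9 turns to the stop, let go and handed the job in at about 38 s.

- **Stop:** the force along the handle's path rose from about 1.6 N to 12.7 N. A further small push (9–10 N) gave no advance.
- **Seating:** in the last side picture the hub corners match a fully seated crank to within a pixel or two (5 mm high would clearly differ). The gripper was clear of everything and the brush, cap and jar looked undisturbed; the arm hid part of the top view.
- **Gate:** I saw the gate well down but did not measure its opening. That it is fully shut rests on the stop and on the 1.9 turns, about 28.7 mm at 15 mm a turn against the 26–30 mm expected.
- **What went less well:** the tool drifted several degrees off vertical during quick moves, so I spent time straightening it. I did the last part of the winding with the jaws loosely around the handle. On first contact with the square end the force peaked at about 14 N, and while I held the handle it pressed down with up to about 8 N.

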